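Run the loaded connector carriage in under its inspection hood

ROBOT

A 6-joint arm with a two-finger parallel gripper is mounted at the origin on the work surface. World frame = base frame: x ahead of the robot, y to its left, z up, the work surface at z = 0. Lengths are in m, angles in rad, forces in N, time in s.
With the tool pointing down it reaches from about 0.25 to 0.725 m from the base axis. Payload 9.7 kg.
Tool frame: the origin (TCP) lies midway between the tips of the shut fingers; the grasp point (between the pads) lies 19 mm behind it; z points along the fingers, y is the line along which they close (so a half turn about z gives the same grasp; the last joint's range is limited). The gripper opens to 85 mm and grips with 20 to 120 N. Pads are 22 mm wide; open, the fingers measure 114 mm over their backs; the gripper's body (76 mm by 85 mm) begins 54 mm behind the grasp point. The pads swing forward as they close: fully open they stand 13 mm farther back than shut.
Start: joints at [1.312, 0.087, 0.176, 1.66, 0, 1.571], TCP at [0.141, 0.532, 0.202] pointing down, gripper open.
Joint ranges: [-3.13, 3.13], [-0.85, 1.81], [-1.15, 1.24], [-2.2, 2.28], [-1.44, 1.52], [-3.14, 3.14]. Speed limits (rad/s): [2.22, 2.22, 2.57, 3.14, 3.14, 3.14].

INTERFACE

Orientations are given as [roll, pitch, yaw] about the fixed x, y, z axes, in that order (R = Rz(yaw) Ry(pitch) Rx(roll)).
In Python, from plant import r, grab_frame, calibration gives the robot as it stands. The module is installed in compiled form; this text tells all that it offers.
- The arm moves only by the tool jog_arm, never from a script. Its argument "plan" is a list of rows, each a list of 7 numbers: the shift along the tool's x, y, z in units of 5 cm (1.0 is 5 cm), then the turn, a rotation vector about the tool's x, y, z in units of 0.1 rad (1.0 is 0.1 rad), then the opening, from 0 (shut) to 1 (fully open). In form: [[tx, ty, tz, rx, ry, rz, fingers], ...]. A call has 1 to 5 rows; each row shifts and turns the commanded pose from where the row before left it, along the tool's axes as they then stand; what a row does not reach is not made up. A row lasts 1/10 s, in which the tool goes at most 50 mm and 8.59 degrees, less where a joint would pass 70% of its speed; a pose out of reach is approached as far as the arm can. A call with a number of a shift or a turn outside -1 to 1 is refused whole. A call with a gripper value outside its range is refused whole. The fingers move at their own pace and stop on an object; "squeeze" is the grip in N (left out, the last holds). Time passes only in rows, so rows that do not move let the fingers close. It gives the time, the measured TCP pose, the force, the opening and the grip force at its end, in the units of the state.
- r.observe(): the state, without advancing time (a new reading comes with each control period).
- grab_frame(name): name is "scene" or "top" or "wrist"; returns the picture (384x512x3 uint8, red, green, blue); there is no depth.
- calibration(name): a dict with "camera_matrix" (3x3 intrinsics, pixels), "origin" and "attitude" of the camera in the world; the wrist camera has in their place "T_tool_cam" (4x4, takes a point from camera to tool coordinates, whose origin is the TCP and whose axes are the flange's). Camera axes: x right, y up, looking along -z (the intrinsics and any distortion apply to the point x, -y, -z); pixel columns grow to the right and rows downward; lengths in m; the calibration is good to about 2 mm. A picture is of the moment at which its call begins: read the wrist's pose just before it. calibration takes no time and is no camera call.
- r.finish_job(): hands the job in; it is judged then, once.
The state is a dict: "t": time; "joint_positions": joint angles; "qvel": joint speeds; "effort": joint torques, N m; "ee_pos": TCP position; "ee_rot": TCP orientation; "force": force on the tool from outside, world axes, zero at the start; "wrist_torque": the same for the moment, N m; "opening": finger opening in m; "grip_force": force on a finger pad.
Only numpy, scipy, OpenCV 4.12 (cv2) and the standard library are available. Lean on these libraries where they do the work, as an engineer would, in place of code of your own. Each camera call takes 0.05 s, during which the arm holds its last target. There are 200 camera calls.

TASK

Two identical locking slides stand side by side on the black plate; one carriage has a metal connector lying in its nest, the other nest is empty. Squeeze the thumb button of the loaded carriage in and keep it pressed while you slide the carriage along its rail until it is fully home, with the connector under the white hood, then let go so that it locks. Leave the empty carriage where it is.

Things in the scene. Friction and masses are not known exactly. Their poses are not given: they have to be found in the camera images.
- carriage_grip (a point): Centre of the aluminium upright grip block (36 x 36 x 44 mm tall) on the LOADED carriage, the one with a steel connector (52 x 20 x 14 mm) in its black nest. Block top 20 mm above, foot 24 below, rail base (64 wide) 40 below, plate 54 below. Axes: z up; y along the rail to the hood; x across, to the thumb button. The nest (60 x 40) is 72 mm ahead; the connector's top is level with this point.
- button (a joint): Thumb button of the loaded carriage, m pressed: 0 out, 0.006 fully in (9 N, springy). A black pad 24 mm long x 26 tall, level with carriage_grip on the block's +x side, 8 mm proud: 44 mm across block and button, 38 pressed. Pinch it from above against the block's opposite face. Pressed over 0.0045 it frees the carriage; let go, a pin drops into a rack of notches and locks it.
- carriage (a joint): Loaded carriage along its rail, m: grows to the hood (+y of carriage_grip), starts at 0; 0.140 is fully home, a hard stop; the last 12 mm are its home notch. With the button in it slides with about 1 N. The white hood (108 mm wide, 60 along the rail) straddles the rail's end: at home its near edge is 52 mm ahead of the point, its roof top 22 mm and its lens top 32 mm above the point's height.
- spare_grip (a point): The same point on the EMPTY carriage, alike but with no connector in its nest; leave it alone. It rides a like rail, roughly parallel, about 170 mm from the first; either may be nearer the robot.

How it is judged:
By the outcome, as a careful person would: the job done as asked, in the order asked, and still so for the second after the job is handed in, with the robot touching nothing.
It also fails if it takes over 29 s, if anything falls off the work surface, if the arm or the gripper's body presses on something with over 40 N, if the wrist force passes 120 N, or if a joint passes its speed limit or range.

## Working session

There is one attempt and no reset: what is moved stays moved. The work goes in short steps, Python scripts to look and compute and a tool call to move; the robot and the scene stay as the last step left them, time stands still between calls to the robot, and variables do not carry over. Pictures are saved under pics/ and viewed, at most 10 in all, crops included, and the job is handed in when it is done.

Besides the shell and the picture viewer there is one more tool, called after "Emit:" as a command line: name --pt "numbers of a row" for each row, then --argument value for the rest. jog_arm: Moves the arm, as the interface text tells. Shifts and turns lie within -1 to 1; 1 stands for 5 cm of shift or 0.1 rad of turn. Its arguments: {"type":"object","properties":{"plan":{"type":"array"},"squeeze":{"type":"number"}},"required":["plan"]}

```bash
mkdir -p pics; python3 - <<'E'
from plant import r, grab_frame, calibration
import cv2
for n in ("scene","top"):
    cv2.imwrite(f"pics/{n}0.png",cv2.resize(grab_frame(n)[:,:,::-1],(800,600),interpolation=cv2.INTER_CUBIC)); print(n,calibration(n))
print(calibration("wrist")); o=r.observe(); print(o)
E
```

```text
scene {'camera_matrix': array([[491.84408509,   0.        , 256.54316098],
       [  0.        , 491.84408509, 179.55533107],
       [  0.        ,   0.        ,   1.        ]]), 'origin': array([ 1.00422952, -0.19596713,  0.53831382]), 'attitude': array([ 0.77321649, -0.01917602,  1.31499095])}
top {'camera_matrix': array([[352.4767069 ,   0.        , 255.43726279],
       [  0.        , 352.4767069 , 192.47059779],
       [  0.        ,   0.        ,   1.        ]]), 'origin': array([ 0.48587016, -0.04856182,  0.73804021]), 'attitude': array([ 0.12786808,  0.00302878, -1.5623833 ])}
{'camera_matrix': array([[275.01663083,   0.        , 256.18640488],
       [  0.        , 275.01663083, 190.26482585],
       [  0.        ,   0.        ,   1.        ]]), 'T_tool_cam': array([[ 6.89385106e-05,  9.51378276e-01,  3.08024952e-01,
         7.94414226e-02],
       [ 9.99999934e-01, -1.75138387e-04,  3.17131289e-04,
         6.45382455e-04],
       [ 3.55658813e-04,  3.08024910e-01, -9.51378226e-01,
        -1.71867191e-01],
       [ 0.00000000e+00,  0.00000000e+00,  0.00000000e+00,
         1.00000000e+00]])}
{'t': 0.1, 'joint_positions': array([ 1.31197203e+00,  8.73857328e-02,  1.75212069e-01,  1.65983219e+00,
       -2.72201382e-05,  1.57078699e+00]), 'qvel': array([ 0.00041663, -0.0007174 ,  0.00179701, -0.0034344 ,  0.00033237,
       -0.00034876]), 'effort': array([ 1.34632110e-04, -5.21562660e+01,  4.65652585e+01,  1.59261766e-02,
        2.77790429e-05, -6.95142077e-06]), 'ee_pos': array([0.14071182, 0.53142979, 0.20116397]), 'ee_rot': array([-3.14038312e+00,  2.72088224e-05,  2.88277772e+00]), 'force': array([ 0.16440276, -0.00702308, -0.51332924]), 'wrist_torque': array([-0.0037364, -0.0432039, -0.0061915]), 'grip_force': 0.0, 'opening': 0.08517858338828777}
```

View pics/scene0.png

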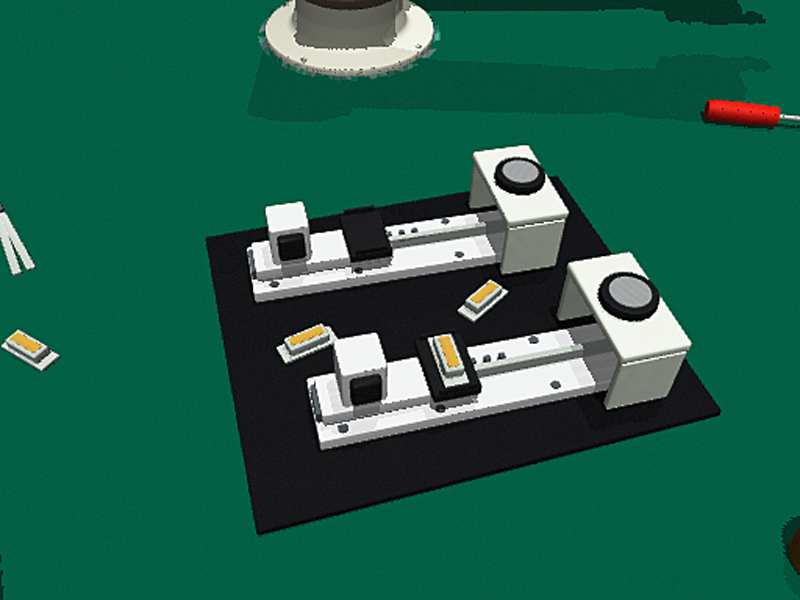

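View pics/top0.png

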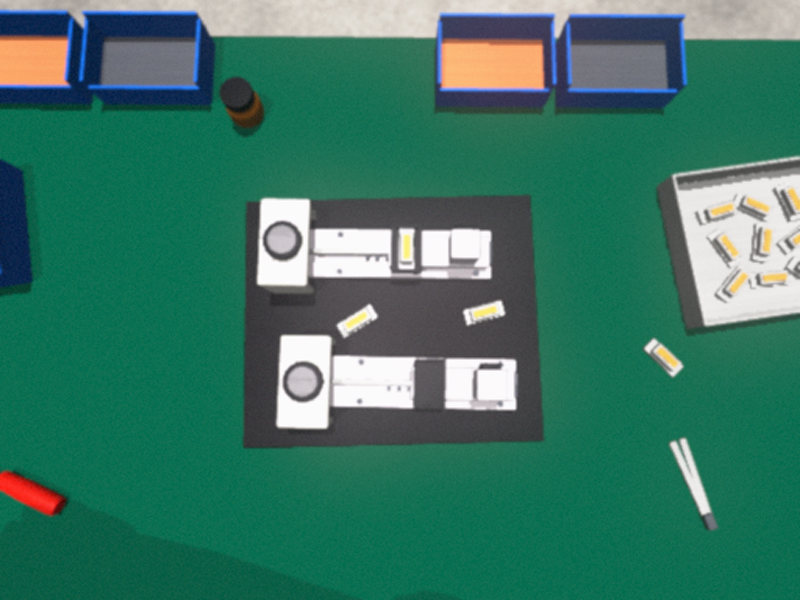

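The scene view shows the loaded carriage on the rail farther from the robot: block about (360,365), button on its +x face about (367,388), hood to the right. In the top view its block is at about (465,245). I'll enlarge both for corner readings.

```bash
python3 - <<'E'
import cv2,numpy as np
from plant import grab_frame
s=grab_frame("scene")[:,:,::-1]; t=grab_frame("top")[:,:,::-1]
# scene crop cols195-305 rows 200-300 ; top crop cols 240-340 rows 130-190
a=cv2.resize(s[200:275,200:300],(800,600),interpolation=cv2.INTER_CUBIC)
b=cv2.resize(t[135:195,240:320],(800,600),interpolation=cv2.INTER_CUBIC)
cv2.imwrite("pics/s1.png",a);cv2.imwrite("pics/t1.png",b)
E
```

```text
(no output)
```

View pics/s1.png

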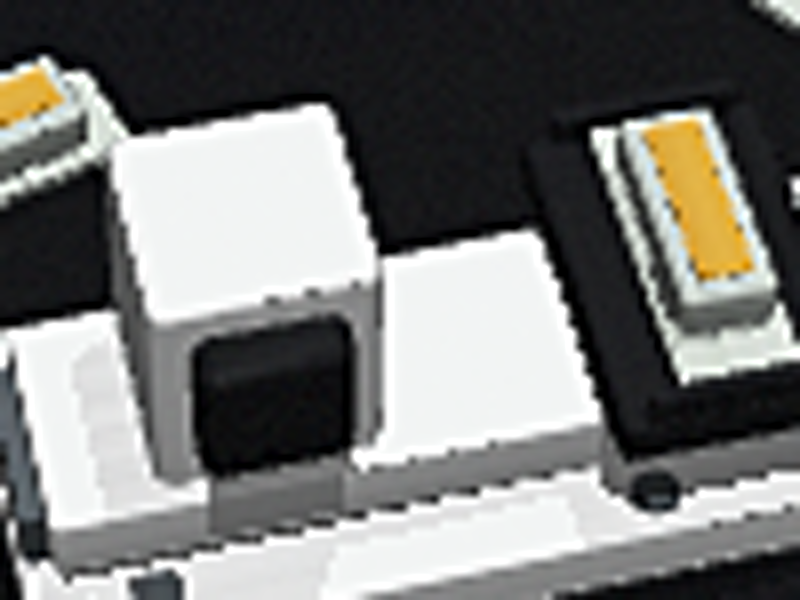

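View pics/t1.png

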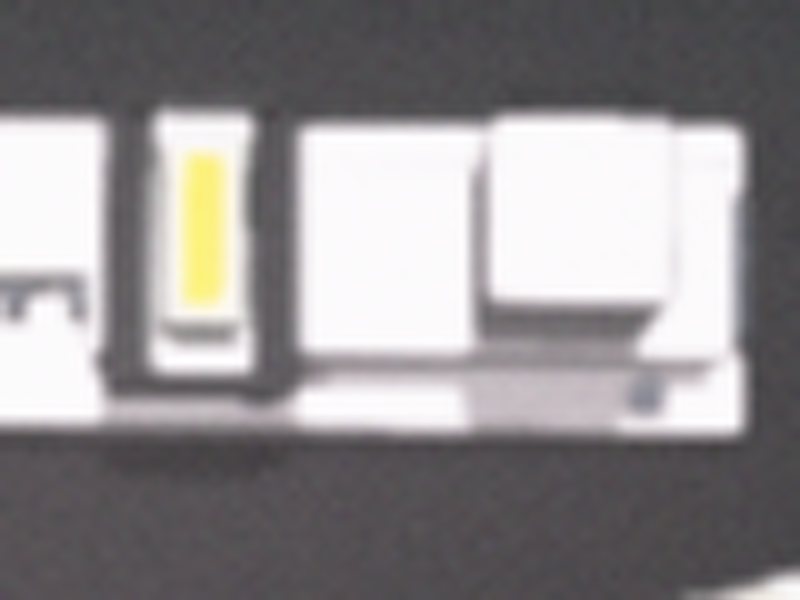

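Scene crop: block top corners at (112,145), (330,103), (380,280), (152,322); button on the front face. Top crop: matching corners at (662,308), (488,300), (490,115), (670,117). Now triangulate these, plus the hood lens centres.

```bash
cat > h.py <<'E'
import numpy as np, cv2
from scipy.spatial.transform import Rotation as R
from plant import r, grab_frame, calibration
def cam(name):
    c=calibration(name)
    if name=="wrist":
        o=r.observe(); T=np.eye(4); T[:3,:3]=R.from_euler("xyz",o["ee_rot"]).as_matrix(); T[:3,3]=o["ee_pos"]
        M=T@c["T_tool_cam"]; return c["camera_matrix"],M[:3,:3],M[:3,3]
    return c["camera_matrix"],R.from_euler("xyz",c["attitude"]).as_matrix(),np.array(c["origin"])
def P(c):
    K,Rw,o=c; W=np.diag([1,-1,-1])@Rw.T
    return K@np.c_[W,-W@o]
def tri(c1,p1,c2,p2):
    X=cv2.triangulatePoints(P(c1),P(c2),np.float64(p1).T,np.float64(p2).T); X=(X[:3]/X[3]).T
    return X
def proj(c,X):
    x=P(c)@np.r_[X,1]; return x[:2]/x[2]
def plane(c,p,z):
    K,Rw,o=c; d=Rw@np.diag([1,-1,-1])@np.linalg.inv(K)@np.r_[p,1]; return o+d*(z-o[2])/d[2]
E
python3 - <<'E'
from h import *
np.set_printoptions(precision=4,suppress=True)
s=np.array([(112,145),(330,103),(380,280),(152,322)],float); s=(s+.5)/8-.5+[200,200]
t=np.array([(662,308),(488,300),(490,115),(670,117)],float); t=(t+.5)/10-.5+[240,135]
S,T=cam("scene"),cam("top")
X=tri(S,s,T,t); print(X, X.mean(0)); 
for i,x in enumerate(X): print(proj(S,x)-s[i],proj(T,x)-t[i])
z=X[:,2].mean()
print("scene plane",[plane(S,p,z)[:2] for p in s]); print("top plane",[plane(T,p,z)[:2] for p in t])
f=512/800
print("lens loaded,spare",tri(S,np.array([(629,296),(520,175)])*f,T,np.array([(283,240),(303,381)])*f))
print("plate corners loaded side",tri(S,np.array([(257,533),(719,411),(207,238)])*f,T,np.array([(530,196),(247,202),(543,439)])*f))
print("rail end loaded/hoodjoin (z~.03)",[plane(T,np.array(p)*f,.02) for p in [(491,230),(312,229),(491,278),(312,278)]])
E
```

```text
[[ 0.6233 -0.141   0.0795]
 [ 0.6243 -0.1075  0.0811]
 [ 0.66   -0.1083  0.0822]
 [ 0.6598 -0.1423  0.0826]] [ 0.6418 -0.1248  0.0814]
[-0.0315 -0.0021] [-0.0378 -0.0093]
[-0.1444 -0.0062] [-0.1738 -0.0478]
[0.0144 0.0005] [0.0165 0.0047]
[-0.1086 -0.0066] [-0.124  -0.0314]
scene plane [array([ 0.6248, -0.1412]), array([ 0.6246, -0.1074]), array([ 0.6593, -0.1082]), array([ 0.6589, -0.142 ])]
top plane [array([ 0.6229, -0.1408]), array([ 0.6242, -0.1079]), array([ 0.6602, -0.1084]), array([ 0.6601, -0.1427])]
lens loaded,spare [[0.6427 0.0965 0.0897]
 [0.4746 0.067  0.0902]]
plate corners loaded side [[ 0.7273 -0.2228  0.004 ]
 [ 0.7151  0.165   0.0069]
 [ 0.4011 -0.2316  0.0078]]
rail end loaded/hoodjoin (z~.03) [array([ 0.6744, -0.1675,  0.02  ]), array([0.674 , 0.0717, 0.02  ]), array([ 0.6094, -0.1667,  0.02  ]), array([0.6075, 0.0698, 0.02  ])]
```

Consistent: block top z≈0.081 (text check 0.0065+0.074=0.0805), size 35×34 mm, lens heights and the 222 mm spacing to the hood match, rail along world +y within about 0.01 rad. Grip point ≈ (0.6415, −0.125, 0.0605). Turn first so the fingers close along world x.

Emit:
jog_arm --pt "0 0 0 0 0 1 1" --pt "0 0 0 0 0 1 1" --pt "0 0 0 0 0 1 1" --pt "0 0 0 0 0 1 1" --pt "0 0 0 0 0 1 1" --squeeze 30

```text
t: 0.7
ee_pos: [0.1407, 0.5316, 0.2015]
ee_rot: [-3.141, 0.0, 2.379]
force: [1.0, -0.1, 0.2]
opening: 0.0854
grip_force: 0.0
```

Emit:
jog_arm --pt "0 0 0 0 0 1 1" --pt "0 0 0 0 0 1 1" --pt "0 0 0 0 0 1 1" --pt "0 0 0 0 0 1 1" --pt "0 0 0 0 0 1 1"

```text
t: 1.2
ee_pos: [0.1407, 0.5316, 0.2016]
ee_rot: [-3.141, 0.0, 1.879]
force: [0.6, -0.8, 0.9]
opening: 0.0855
grip_force: 0.0
```

Emit:
jog_arm --pt "0 0 0 0 0 1 1" --pt "0 0 0 0 0 1 1" --pt "0 0 0 0 0 1 1" --pt "0 0 0 0 0 0.12 1" --pt "0 0 0 0 0 0 1"

```text
t: 1.7
ee_pos: [0.1407, 0.5316, 0.2016]
ee_rot: [-3.142, 0.0, 1.573]
force: [-0.7, 0.9, 0.1]
opening: 0.0855
grip_force: 0.0
```

Emit:
jog_arm --pt "-0.77 0.59 0 0 0 0 1" --pt "-0.77 0.59 0 0 0 0 1" --pt "-0.77 0.59 0 0 0 0 1" --pt "-0.77 0.59 0 0 0 0 1" --pt "-0.77 0.59 0 0 0 0 1"

```text
t: 2.2
ee_pos: [0.2889, 0.3376, 0.2019]
ee_rot: [3.141, -0.0, 1.574]
force: [1.1, 0.9, 0.5]
opening: 0.0854
grip_force: 0.0
```

Emit:
jog_arm --pt "-0.77 0.59 0 0 0 0 1" --pt "-0.77 0.59 0 0 0 0 1" --pt "-0.77 0.59 0 0 0 0 1" --pt "-0.77 0.59 0 0 0 0 1" --pt "-0.77 0.59 0 0 0 0 1"

```text
t: 2.7
ee_pos: [0.4366, 0.1448, 0.202]
ee_rot: [3.141, -0.0, 1.573]
force: [0.7, 0.9, 0.3]
opening: 0.0854
grip_force: 0.0
```

Emit:
jog_arm --pt "-0.77 0.59 0 0 0 0 1" --pt "-0.77 0.59 0 0 0 0 1" --pt "-0.77 0.59 0 0 0 0 1" --pt "-0.77 0.59 0 0 0 0 1" --pt "0 0 0 0 0 0 1"

```text
t: 3.2
ee_pos: [0.5558, -0.0115, 0.2]
ee_rot: [-3.14, 0.001, 1.569]
force: [-1.5, 0.1, -0.8]
opening: 0.0855
grip_force: 0.0
```

Emit:
jog_arm --pt "-0.76 0.58 0 0 0 0 1" --pt "-0.76 0.58 0 0 0 0 1" --pt "-0.75 0.58 0 0 0 0 1" --pt "0 0 1 0 0 0 1" --pt "0 0 0 0 0 0 1"

```text
t: 3.7
ee_pos: [0.6375, -0.1208, 0.1426]
ee_rot: [-3.128, -0.003, 1.571]
force: [-0.3, 0.4, -1.3]
opening: 0.0857
grip_force: 0.0
```

```bash
python3 - <<'E'
from h import *
c=cam("wrist"); im=grab_frame("wrist")[:,:,::-1]
for X in [(.6235,-.1425,.0805),(.6235,-.107,.0805),(.6595,-.107,.0805),(.6595,-.1425,.0805),(.6425,.097,.091)]: print(proj(c,X))
cv2.imwrite("pics/w1.png",cv2.resize(im,(800,600),interpolation=cv2.INTER_CUBIC)); np.save("w1.npy",c[1]); print(r.observe()["ee_pos"],c[2])
E
```

```text
[242.28960173 216.72481214]
[241.69936699 179.67934996]
[282.45723395 179.85951488]
[281.30487234 216.96506285]
[ 266.17087534 -132.61563484]
[ 0.63828661 -0.12024756  0.1474344 ] [ 0.6394899  -0.04158899  0.31471812]
```

View pics/w1.png

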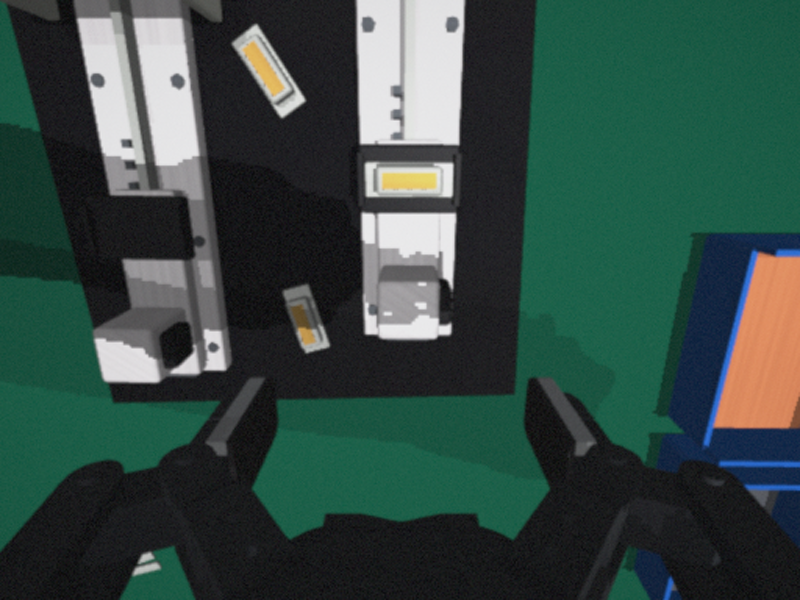

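The wrist view shows the block top at columns 377–440, lower edge row 339 (800-scale), matching the prediction (378–441, 339). The button is on its right (+x). Let it settle, then centre.

Emit:
jog_arm --pt "0 0 0 0 0 0 1" --pt "0 0 0 0 0 0 1"

```text
t: 3.95
ee_pos: [0.6416, -0.1201, 0.1557]
ee_rot: [3.137, 0.001, 1.572]
force: [0.3, -0.6, -0.0]
opening: 0.0853
grip_force: 0.0
```

Emit:
jog_arm --pt "-0.1 0.02 0.4 0 0 0 1" --pt "0 0 0.4 0 0 0 1" --pt "0 0 0.3 0 0 0 1" --pt "0 0 0 0 0 0 1" --pt "0 0 0 0 0 0 1"

```text
t: 4.45
ee_pos: [0.6421, -0.1256, 0.0983]
ee_rot: [3.14, 0.0, 1.571]
force: [-1.0, -1.0, 0.0]
opening: 0.0856
grip_force: 0.0
```

Emit:
jog_arm --pt "0 0.01 0.4 0 0 0 1" --pt "0.01 0 0.4 0 0 0 1" --pt "0 0 0.3 0 0 0 1" --pt "0 0 0 0 0 0 1" --pt "0 0 0 0 0 0 1"

```text
t: 4.95
ee_pos: [0.6426, -0.1253, 0.0427]
ee_rot: [3.141, 0.0, 1.571]
force: [0.1, 0.2, 1.1]
opening: 0.085
grip_force: 0.0
```

Emit:
jog_arm --pt "0 0 0 0 0 0 0.5" --pt "0 0 0 0 0 0 0.5" --pt "0 0 0 0 0 0 0.3" --pt "0 0 0 0 0 0 0.3" --pt "0 0 0 0 0 0 0.3" --squeeze 30

```text
t: 5.45
ee_pos: [0.641, -0.1254, 0.0435]
ee_rot: [-3.14, 0.0, 1.571]
force: [-11.4, 0.5, 13.2]
opening: 0.0353
grip_force: 31.2
```

Emit:
jog_arm --pt "0 0 0 0 0 0 0.3" --pt "0 0 0 0 0 0 0.3" --pt "0 0 0 0 0 0 0.3"

```text
t: 5.75
ee_pos: [0.641, -0.1254, 0.0436]
ee_rot: [-3.14, 0.0, 1.57]
force: [-10.9, 0.2, 12.3]
opening: 0.0351
grip_force: 31.1
```

```bash
python3 - <<'E'
from h import *
w=grab_frame("wrist")[:,:,::-1]; s=grab_frame("scene")[:,:,::-1]
a=cv2.resize(w[140:340,150:362],(400,400*200//212),interpolation=cv2.INTER_CUBIC)
b=cv2.resize(s[190:275,200:290],(400,377),interpolation=cv2.INTER_CUBIC)
cv2.imwrite("pics/g.png",np.hstack([a,b]))
o=r.observe();print(o["wrist_torque"],o["force"])
E
```

```text
[ 0.16092202  2.24278303 -0.05742965] [-11.3726535   -0.17605997  12.55119617]
```

View pics/g.png

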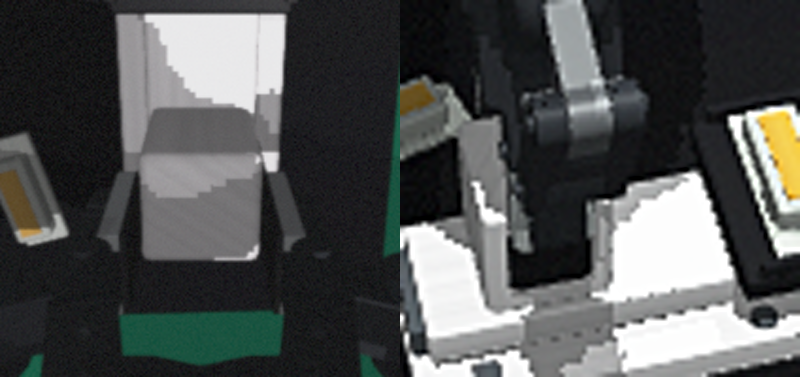

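Scene half: the finger tip at about (550,235) covers the button's upper part; wrist half: block held squarely between both pads. Relieve the side and vertical load a little and start sliding.

Emit:
jog_arm --pt "0 -0.02 -0.02 0 0 0 0.3" --pt "0 0 0 0 0 0 0.3" --pt "0.1 0 0 0 0 0 0.3" --pt "0.1 0 0 0 0 0 0.3" --pt "0 0 0 0 0 0 0.3"

```text
t: 6.35
ee_pos: [0.641, -0.115, 0.0436]
ee_rot: [-3.142, 0.0, 1.571]
force: [-5.9, -0.6, 6.9]
opening: 0.0351
grip_force: 31.2
```

Emit:
jog_arm --pt "0.2 -0.01 -0.02 0 0 0 0.3" --pt "0.3 0 0 0 0 0 0.3" --pt "0.3 0 0 0 0 0 0.3" --pt "0.3 0 0 0 0 0 0.3" --pt "0 0 0 0 0 0 0.3"

```text
t: 6.85
ee_pos: [0.641, -0.0574, 0.0437]
ee_rot: [3.141, -0.001, 1.573]
force: [3.3, 0.8, -2.3]
opening: 0.0354
grip_force: 31.2
```

Emit:
jog_arm --pt "0.3 0.01 0 0 0 0 0.3" --pt "0.3 0 0 0 0 0 0.3" --pt "0.3 0 0 0 0 0 0.3" --pt "0.2 0 0 0 0 0 0.3" --pt "0 0 0 0 0 0 0.3"

```text
t: 7.35
ee_pos: [0.6411, -0.0034, 0.0436]
ee_rot: [-3.141, -0.001, 1.573]
force: [0.4, 1.7, -1.8]
opening: 0.035
grip_force: 31.2
```

Emit:
jog_arm --pt "0.1 0 0 0 0 0 0.3" --pt "0.1 0 0 0 0 0 0.3" --pt "0.1 0 0 0 0 0 0.3" --pt "0 0 0 0 0 0 0.3" --pt "0 0 0 0 0 0 0.3"

```text
t: 7.85
ee_pos: [0.6412, 0.0099, 0.0437]
ee_rot: [-3.141, -0.0, 1.571]
force: [0.5, 0.7, -3.2]
opening: 0.0352
grip_force: 31.1
```

Emit:
jog_arm --pt "0.03 0 0 0 0 0 0.3" --pt "0.03 0 0 0 0 0 0.3" --pt "0 0 0 0 0 0 0.3"

```text
t: 8.15
ee_pos: [0.6412, 0.0127, 0.0437]
ee_rot: [-3.141, 0.0, 1.571]
force: [-0.1, -0.8, -3.8]
opening: 0.035
grip_force: 31.0
```

Emit:
jog_arm --pt "0.03 0 0 0 0 0 0.3" --pt "0.03 0 0 0 0 0 0.3" --pt "0.02 0 0 0 0 0 0.3" --pt "0 0 0 0 0 0 0.3"

```text
t: 8.55
ee_pos: [0.6412, 0.0146, 0.0437]
ee_rot: [-3.141, 0.004, 1.57]
force: [-0.2, -10.6, -2.0]
opening: 0.0349
grip_force: 30.9
```

Hard stop met at y=0.0146: exactly 140 mm of travel. Open to let the pin drop, then retreat upward.

Emit:
jog_arm --pt "0 0 0 0 0 0 0.6" --pt "0 0 0 0 0 0 0.8" --pt "0 0 0 0 0 0 1" --pt "0 0 0 0 0 0 1" --pt "0 0 0 0 0 0 1"

```text
t: 9.05
ee_pos: [0.6413, 0.0169, 0.044]
ee_rot: [3.141, -0.0, 1.571]
force: [-0.4, 0.2, 0.7]
opening: 0.0854
grip_force: 0.0
```

Emit:
jog_arm --pt "0 0 -0.4 0 0 0 1" --pt "0 0 -0.6 0 0 0 1" --pt "0 0 -0.8 0 0 0 1" --pt "0 0 -0.8 0 0 0 1" --pt "0 0 0 0 0 0 1"

```text
t: 9.55
ee_pos: [0.6431, 0.0169, 0.1804]
ee_rot: [3.133, -0.0, 1.571]
force: [-0.0, -0.0, -1.1]
opening: 0.0855
grip_force: 0.0
```

```bash
python3 - <<'E'
from h import *
for y in (.0135,):
  c=cam("wrist"); print(proj(c,(.6235,y-.018,.0805))*1.5625,proj(c,(.6595,y+.018,.0805))*1.5625)
print(r.observe()["ee_pos"],r.observe()["opening"])
w=grab_frame("wrist")[:,:,::-1]; s=grab_frame("scene")[:,:,::-1]
cv2.imwrite("pics/end.png",np.hstack([cv2.resize(w,(400,300)),cv2.resize(s[100:280,120:460][:,100:340],(400,300))]))
E
```

```text
[370.31808167 315.74826073] [424.67326708 263.51244729]
[0.64312395 0.0168534  0.18037326] 0.08552983713426106
```

View pics/end.png

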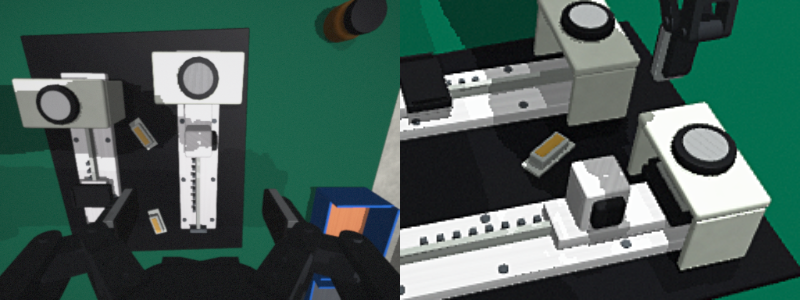

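The pictures show the block directly before the hood, with its lower edge at about row 156 of 300 (predicted 158). The nest is under the hood, the button is out again, the spare is untouched and the gripper is clear.

```bash
python3 -c "
from plant import r; print(r.finish_job())"
```

```text
the job is handed in; nothing more can be done
None
```

I slid the loaded carriage 140 mm to its hard stop with the button held in, then released it. The last pictures show the connector's nest under the hood, the button out again, the gripper clear and the spare untouched. I did not tug it to test the lock, and I handed the job in at about 9.7 s.

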